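# Slide a tall spray can into the photo-check stop and press the button

## Robot

A 7-joint arm with a two-finger parallel gripper is mounted at the origin on the work surface. World frame = base frame: x ahead of the robot, y to its left, z up, the work surface at z = 0. Lengths are in m, angles in rad, forces in N, time in s.
With the tool pointing down it reaches from about 0.4 to 0.85 m from the base axis. Payload 4.5 kg.
Tool frame: the origin (TCP) lies at the very end of the fingers, on their centre line; the grasp point (between the pads) lies 19 mm behind it (arm.grip_depth is the distance from the TCP to the grasp point, in m); z points along the fingers, y is the line along which they close (so a half turn about z gives the same grasp; the last joint's range is limited). The gripper opens to 85 mm and grips with 20 to 120 N. Pads are 22 mm wide; open, the fingers measure 114 mm over their backs; the gripper's body (76 mm by 85 mm) begins 54 mm behind the grasp point. The pads swing forward as they close: fully open they stand 13 mm farther back than shut.
Start: joints at [1.344, 0.689, -0.195, 1.565, 0.157, 0.902, -0.215], TCP at [0.161, -0.604, 0.231] pointing down, gripper open.
Joint ranges: [-3.01, 3.01], [-0.46, 2.08], [-1.47, 1.51], [0.13, 2.56], [-1, 4.14], [0.04, 2.09], [-2.66, 2.66]. Speed limits (rad/s): [2.57, 2.57, 3.14, 3.14, 3.14, 3.14, 3.14].

## Interface

Orientations are given as a rotation vector (axis times angle).
In Python, from rig import arm, optics, workorder, search_frame, cut_out gives the robot as it stands. The module is installed in compiled form; this text tells all that it offers.
- The arm moves only by the tool send_rows, never from a script. Its argument "plan" is a list that holds one entry, the list of rows, each a list of 7 numbers: the shift along the tool's x, y, z in cm, then the turn, a rotation vector about the tool's x, y, z in rad, then the opening, from 0 (shut) to 1 (fully open). In form: [[[tx, ty, tz, ax, ay, az, grip], ...]]. A call has 1 to 20 rows; each row shifts and turns the commanded pose from where the row before left it, along the tool's axes as they then stand; what a row does not reach is not made up. A row lasts 1/10 s, in which the tool goes at most 50 mm and 8.59 degrees, less where a joint would pass 70% of its speed; a pose out of reach is approached as far as the arm can. A call with a gripper value outside its range is refused whole. The fingers move at their own pace and stop on an object; "grip_force" is the grip in N (left out, the last holds). Time passes only in rows, so rows that do not move let the fingers close. It gives the time, the measured TCP pose, the force, the opening and the grip force at its end, in the units of the state.
- arm.sense(): the state, without advancing time (a new reading comes with each control period).
- optics.capture(name): name is "scene" or "top" or "wrist"; returns a dict with "image" (420x560x3 uint8, red, green, blue), "z_map" (420x560 float32, m along the optical axis (not along the pixel's ray), 0 where there is no reading), "fov_y" (degrees; the focal length in pixels is half the picture's height over the tangent of half this angle, whatever the lens; pixels are square), "cx", "cy" (the principal point, pixels), "R" (3x3) and "t" (3): a world point X has camera coordinates R X + t; the wrist camera has in their place "tool_from_camera" (4x4, takes a point from camera to tool coordinates, whose origin is the TCP and whose axes are the flange's). Camera axes: x right, y down, z forward; pixel columns grow to the right and rows downward; lengths in m; the calibration is good to about 2 mm. A picture is of the moment at which its call begins: read the wrist's pose just before it.
- workorder.sign_off(): hands the job in; it is judged then, once.
Trained networks look in the newest picture that a camera, given by its name, has taken for a name from the list of things; names that differ only in an ending like _2 or _b are one class to them, and where a whole thing is asked for, a point or a joint stands for the part that bears it (a point fixed in the world has none). Each returns a list of dicts, best first, with "p" (0 to 1); they miss things now and then, are a little off and sometimes report something else, mostly with a low value. They report only what shows in the picture. A call takes as long as a camera call.
- search_frame(camera, thing): "centre" ([x, y, z] in m, in world coordinates, good to about 4 mm: the middle of the surface that is visible of it).
- cut_out(camera, thing): "pixels" (420x560 bool, what is visible of it).
The state is a dict: "time": time; "joint_positions": joint angles; "dq": joint speeds; "tau": joint torques, N m; "eef_pos": TCP position; "tcp_rot": TCP orientation; "force": force on the tool from outside, world axes, zero at the start; "wrist_torque": the same for the moment, N m; "finger_gap": finger opening in m; "gripper_force": force on a finger pad.
Only numpy, scipy, OpenCV 4.12 (cv2) and the standard library are available. Lean on these libraries where they do the work, as an engineer would, in place of code of your own. Each camera call takes 0.05 s, during which the arm holds its last target. There are 200 camera calls.

## Task

Push the tall spray can with the red cap across the bench, low on its body so that it slides upright and never tips, until it sits snug in the white V-shaped stop of the photo-check station, touching both of its faces. Then press the green button on the station's yellow box fully down and let go, leaving the can in the stop. Do not grip or lift the can, do not press the button before the can is in the stop, and leave the can with the blue cap, the roll of tape and the knife where they are.

Things in the scene. Friction and masses are not known exactly. Their poses are not given: they have to be found in the camera images.
- red_can: the can to push: full spray can, white, red label band and red cap; round, 65 mm across up to 180 mm height, then a shoulder, cap 55 mm across up to 235 mm; about 0.27 to 0.5 kg, loose on the bench. Bench friction about 0.5 to 0.72: a push above some 40 mm height may tip it. Origin at the centre of its underside, z up. Starts on the right of the bench (negative y).
- blue_can: bystander: same size and mass as the red-capped can, white with a blue label band and blue cap, stands loose on the bench; origin at the centre of its underside.
- station: photo-check station, fixed on the bench to the left. Origin on the bench, at the place of the can's centre when it sits fully in the V-stop; x points into the V (the can enters along +x), roughly to the robot's left, z up. No floor plate: the can slides on the bench. 130 mm behind (+x) is a profile 30 mm high along y, from y = -75 to 175 mm; button box 70 x 64 mm, 45 mm high at x 95, y 145 mm.
- v_corner (a point): inner corner of the V-stop, at bench height, 46 mm from the station's origin along its x. From it two white upright plates, 40 mm high, 12 mm thick, run outward at 90 degrees to each other, 45 degrees either side of the station's x axis, inner faces 65 mm long: they end beside the seated can's centre, 46 mm to either side.
- lens (a point): front of the lens of the small grey camera with a white ring light (60 mm across), 130 mm above the bench, 72 mm ahead of the station's origin along its x, 40 mm clear of the seated can. Camera body and ring span heights 100 to 160 mm; its steel post stands 130 mm from the station's origin, 16 mm thick, 220 mm high.
- trigger_top (a point): centre of the top face of the round green push button (diameter 30 mm) on the yellow box, 67 mm above the bench when not pressed; it goes straight down. Around it is a black collar 46 mm wide, its top 10 mm below the button's top at rest.
- trigger (a joint): travel of the green button in m: 0 released, 0.006 fully down. A spring brings it back; it takes about 1.5 N to start and 5 N to be fully down.
- tape: bystander: roll of brown packing tape lying flat on the bench, outer diameter 104 mm, 48 mm high; origin at the centre of its underside.
- knife: bystander: yellow box knife lying flat on the bench, about 147 mm long along its x, 28 mm wide, 20 mm high; origin on its underside near the middle.

How it is judged:
By the outcome, as a careful person would: the job done as asked, in the order asked, and still so for the second after the job is handed in, with the robot touching nothing.
It also fails if it takes over 72 s, if anything falls off the work surface, if the arm or the gripper's body presses on something with over 40 N, if the wrist force passes 120 N, or if a joint passes its speed limit or range.

## Working session

There is one attempt and no reset: what is moved stays moved. The work goes in short steps, Python scripts to look and compute and a tool call to move; the robot and the scene stay as the last step left them, time stands still between calls to the robot, and variables do not carry over. Pictures are saved under pics/ and viewed, at most 10 in all, crops included, and the job is handed in when it is done.

Besides the shell and the picture viewer there is one more tool, called as name(argument=value, ...), one argument or row to a line, values as JSON. send_rows: Moves the arm, as the interface text tells. Its arguments: {"type":"object","properties":{"plan":{"type":"array"},"grip_force":{"type":"number"}},"required":["plan"]}

```bash
mkdir -p pics
cat > h.py <<'E'
import numpy as np, cv2
from rig import arm, optics, workorder, search_frame, cut_out
from scipy.spatial.transform import Rotation as Ro
def cloud(c):
    H,W=c["z_map"].shape; f=H/2/np.tan(np.radians(c["fov_y"])/2)
    v,u=np.mgrid[:H,:W]; z=c["z_map"]
    P=np.stack([(u-c["cx"])*z/f,(v-c["cy"])*z/f,z],-1)
    return (P-c["t"])@c["R"]   # R^T (P-t)
def save(im,n): cv2.imwrite(n,im[...,::-1])
E
python3 - <<'E'
from h import *
s=arm.sense(); print({k:np.round(v,3) for k,v in s.items()})
for n in ("scene","top"):
    c=optics.capture(n); save(c["image"],f"pics/{n}.png")
    P=cloud(c)
    print(n,"cam at",-c["R"].T@c["t"],c["fov_y"])
    for th in ("red_can","blue_can","station","lens","trigger_top","v_corner","tape","knife"):
        try:
            print(th,[(np.round(d["centre"],3),round(d["p"],2)) for d in search_frame(n,th)[:2]])
        except Exception as e: print(th,e)
E
```

```text
{'time': np.float64(0.0), 'joint_positions': array([ 1.344,  0.69 , -0.195,  1.566,  0.157,  0.902, -0.215]), 'dq': array([0.001, 0.   , 0.001, 0.001, 0.   , 0.002, 0.   ]), 'tau': array([-1.0000e-03, -5.3961e+01, -1.2670e+00, -1.5854e+01,  9.0000e-03,
        9.0000e-03, -0.0000e+00]), 'eef_pos': array([ 0.161, -0.603,  0.23 ]), 'tcp_rot': array([-3.113e+00, -4.080e-01,  1.000e-03]), 'force': array([-0.183,  0.594,  0.467]), 'wrist_torque': array([ 0.008, -0.041,  0.024]), 'gripper_force': np.float64(0.0), 'finger_gap': np.float64(0.085)}
scene cam at [0.96052758 0.4860481  0.89717418] 51.28761645173796
red_can [(array([ 0.531, -0.118,  0.151]), 0.77)]
blue_can [(array([ 0.804, -0.034,  0.162]), 0.74)]
station [(array([0.556, 0.252, 0.037]), 0.6)]
lens [(array([0.554, 0.247, 0.033]), 0.95)]
trigger_top [(array([0.42 , 0.235, 0.063]), 0.55)]
v_corner [(array([0.558, 0.249, 0.035]), 0.89)]
tape [(array([0.753, 0.119, 0.055]), 0.7)]
knife [(array([ 0.832, -0.179,  0.018]), 0.94)]
top cam at [0.50138089 0.0236716  0.92510802] 51.30414021605492
red_can [(array([ 0.51 , -0.125,  0.231]), 0.68), (array([0.422, 0.229, 0.064]), 0.67)]
blue_can [(array([ 0.777, -0.049,  0.188]), 0.73)]
station [(array([0.528, 0.236, 0.039]), 0.57)]
lens [(array([0.53 , 0.233, 0.035]), 0.6)]
trigger_top [(array([0.416, 0.235, 0.068]), 0.73)]
v_corner [(array([0.526, 0.232, 0.036]), 0.78)]
tape [(array([0.748, 0.118, 0.05 ]), 0.64)]
knife [(array([ 0.799, -0.178,  0.017]), 0.76)]
```

View pics/top.png

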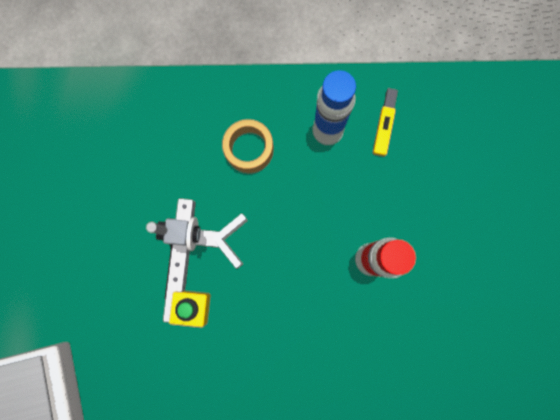

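View pics/scene.png

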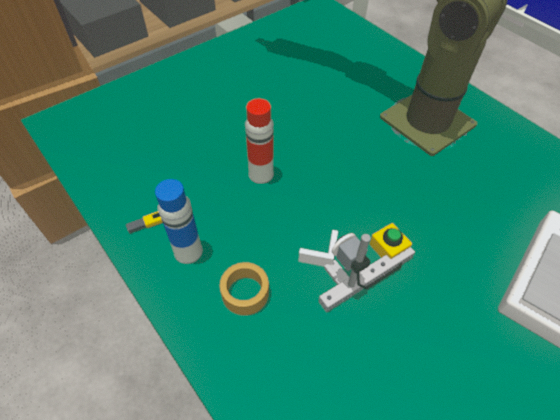

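```bash
cat > m.py <<'E'
from h import *
from scipy.optimize import least_squares, minimize
def meas_station(n="top"):
    c=optics.capture(n);P=cloud(c).reshape(-1,3);I=c["image"].reshape(-1,3).astype(int)
    near=(abs(P[:,0]-.52)<.17)&(abs(P[:,1]-.24)<.17)
    g=near&(I[:,1]>I[:,0]*1.6)&(I[:,1]>I[:,2]*1.6)&(P[:,2]>.055)&(P[:,2]<.075)
    b=P[g]; b=b[b[:,2]>.0625]; print("button",len(b),b.mean(0),b[:,2].std())
    w=near&(I.min(1)>110)&(I.max(1)-I.min(1)<50)
    pl=P[w&(abs(P[:,2]-.040)<.005)&(P[:,1]<.285)]; bar=P[w&(abs(P[:,2]-.030)<.005)&(P[:,1]>.25)]
    return c,P,I,b,pl,bar
def sdf(p,lo,hi):
    q=np.maximum(lo-p,p-hi); return np.hypot(*np.maximum(q,0).T)
def dist(pl,X):
    R=np.array([[np.cos(X[2]),np.sin(X[2])],[-np.sin(X[2]),np.cos(X[2])]])
    s=(pl[:,:2]-X[:2])@R.T-[.046,0]
    ds=[]
    for sg in (1,-1):
        a=np.array([-1,sg])/2**.5; nrm=np.array([1,sg])/2**.5   # along, outward
        ds.append(np.stack([s@a,s@nrm],1))
    return ds,s
E
python3 - <<'E'
from m import *
for n in ("top","scene"):
    c,P,I,b,pl,bar=meas_station(n)
    rb=cv2.minAreaRect(bar[:,:2].astype(np.float32)*1000); print("bar",len(bar),rb,bar[:,2].mean(), "plates",len(pl),pl[:,2].mean())
    def cost(X):
        ds,s=dist(pl,X)
        d=[sdf(q,np.array([-.012,0]),np.array([.065,.012])) for q in ds]
        m=np.minimum(*d); r=m.clip(0,.008)
        # coverage: inner plate ends/edges must be covered
        cov=0
        R=np.array([[np.cos(X[2]),-np.sin(X[2])],[np.sin(X[2]),np.cos(X[2])]])
        T=[]
        for sg in (1,-1):
            a=np.array([-1,sg])/2**.5; nn=np.array([1,sg])/2**.5
            for u in np.linspace(.002,.063,25):
                for v in (.001,.006,.011): T.append([.046,0]+u*a+v*nn)
        T=np.array(T)@R.T+X[:2]
        from scipy.spatial import cKDTree
        dd=cKDTree(pl[:,:2]).query(T)[0]
        return (r**2).mean()+(dd.clip(0,.01)**2).mean()
    best=min((minimize(cost,[.53+dx,.205+dy,th],method="Nelder-Mead",options=dict(initial_simplex=np.array([[.53+dx,.205+dy,th],[.54+dx,.205+dy,th],[.53+dx,.215+dy,th],[.53+dx,.205+dy,th+.15]]))) for th in (1.35,1.57,1.75) for dx in (-.015,.015) for dy in (-.02,.01)),key=lambda r:r.fun)
    x,y,th=best.x; print(n,"station",best.x,best.fun)
    C,S=np.cos(th),np.sin(th)
    print("pred button",x+C*.095-S*.145,y+S*.095+C*.145,"corner",x+.046*C,y+.046*S)
    # can: side points fit circle
    for nm,cen in (("red",(.51,-.125)),("blue",(.785,-.045))):
        q=P[(np.hypot(P[:,0]-cen[0],P[:,1]-cen[1])<.07)&(P[:,2]>.03)&(P[:,2]<.165)]
        f=least_squares(lambda X:np.hypot(q[:,0]-X[0],q[:,1]-X[1])-.0325,cen,loss="soft_l1",f_scale=.003)
        cap=P[(np.hypot(P[:,0]-cen[0],P[:,1]-cen[1])<.07)&(P[:,2]>.228)]
        print(nm,len(q),f.x,np.abs(f.fun).mean(),"cap",(cap.min(0)+cap.max(0))/2,cap.mean(0),np.ptp(cap,0))
E
```

```text
button 187 [0.41852969 0.23152636 0.06816639] 0.0017306017565087595
bar 796 ((516.3888549804688, 258.8252868652344), (29.22739601135254, 248.01528930664062), 84.34749603271484) 0.031521291051011376 plates 484 0.04088111423623312
top station [0.55339556 0.12298414 1.4702464 ] 7.961284111548072e-06
pred button 0.4186640921749555 0.23205949044438312 corner 0.5580130649978648 0.1687517991802084
red 361 [ 0.51621738 -0.14034131] 0.00025523781488996834 cap [ 0.51593456 -0.13997307  0.2348078 ] [ 0.51589215 -0.13925298  0.23664255] [0.05444738 0.05406949 0.01092934]
blue 695 [ 0.79628987 -0.05482908] 0.0003664850537467618 cap [ 0.79542659 -0.05466887  0.23473871] [ 0.7939221  -0.0542482   0.23680565] [0.05483575 0.05300072 0.01305395]
button 104 [0.4191517  0.23333607 0.06620709] 0.0016682338000049695
bar 810 ((516.2360229492188, 259.009765625), (28.943506240844727, 248.9550323486328), 84.59156036376953) 0.029459557437883362 plates 291 0.03945723918397092
scene station [0.55362169 0.1229286  1.43955835] 3.894776309412209e-06
pred button 0.42230044963321156 0.2360865953743125 corner 0.5596413264308255 0.16853303469493297
red 963 [ 0.51453538 -0.14125817] 0.0008865503660228351 cap [ 0.51564042 -0.14001082  0.23326343] [ 0.51712011 -0.1376468   0.23422943] [0.05459902 0.053089   0.0105114 ]
blue 1045 [ 0.79482374 -0.05568224] 0.0006197469669288497 cap [ 0.79586934 -0.05483122  0.23308364] [ 0.79609071 -0.05234144  0.23437926] [0.05347739 0.054034   0.00997351]
```

send_rows(
  plan=[
    [[3.8,-1.8,0,0,0,0,0.5],[3.8,-1.8,0,0,0,0,0.5],[3.8,-1.8,0,0,0,0,0.5],[3.8,-1.8,0,0,0,0,0.5],[3.8,-1.8,0,0,0,0,0.5],[3.8,-1.8,0,0,0,0,0.5],[3.8,-1.8,0,0,0,0,0.5],[3.8,-1.8,0,0,0,0,0.5],[3.8,-1.8,0,0,0,0,0.5],[0,0,0,0,0,-0.12,0.5],[0,0,0,0,0,-0.12,0.5],[0,0,0,0,0,-0.12,0.5],[0,0,0,0,0,-0.12,0.5],[0,0,0,0,0,-0.12,0.5],[0,0,0,0,0,-0.12,0.5],[0,0,0,0,0,-0.12,0.5],[0,0,0,0,0,-0.12,0.5],[0,0,0,0,0,-0.12,0.5],[0,0,0,0,0,-0.12,0.5]],
  ],
)

```text
time: 2.9
eef_pos: [0.4498, -0.3593, 0.2314]
tcp_rot: [2.335, 2.101, -0.0]
force: [-0.5, -0.3, 0.7]
finger_gap: 0.0429
gripper_force: 0.0
```

```bash
cat >> h.py <<'E'
def st():
    s=arm.sense(); R=Ro.from_rotvec(s["tcp_rot"]).as_matrix()
    print("t",round(float(s["time"]),2),"p",np.round(s["eef_pos"],4),"q",np.round(s["joint_positions"],2),"F",np.round(s["force"],1),"gap",round(float(s["finger_gap"]),4))
    print("x",R[:,0].round(3),"y",R[:,1].round(3),"z",R[:,2].round(3)); return s,R
E
python3 -c "
from h import *;st()"
```

```text
t 2.9 p [ 0.4498 -0.3593  0.2314] q [ 0.89  0.66 -0.51  1.71  0.4   0.88  0.11] F [-0.5 -0.3  0.7] gap 0.0429
x [ 0.105  0.994 -0.   ] y [ 0.994 -0.105  0.   ] z [ 0. -0. -1.]
```

send_rows(
  plan=[
    [[0,0,0,0,0.12,0,0.5],[0,0,0,0,0.12,0,0.5],[0,0,0,0,0.12,0,0.5],[0,0,0,0,0.12,0,0.5],[0,0,0,0,0.12,0,0.5],[0,0,0,0,0.12,0,0.5],[0,0,0,0,0.12,0,0.5],[0,0,0,0,0,0,0.5]],
  ],
)

```text
time: 3.7
eef_pos: [0.4475, -0.3622, 0.2262]
tcp_rot: [-1.836, -1.63, -0.816]
force: [-0.4, -0.2, -0.9]
finger_gap: 0.0425
gripper_force: 0.0
```

```bash
python3 -c "
from h import *;st()"
```

```text
t 3.7 p [ 0.4475 -0.3622  0.2262] q [ 1.22  1.07 -0.77  1.23 -0.05  1.47  0.52] F [-0.4 -0.2 -0.9] gap 0.0425
x [0.082 0.661 0.746] y [ 0.993 -0.116 -0.006] z [ 0.082  0.742 -0.666]
```

```bash
python3 -c "
from h import *
s,R=st();c=optics.capture('wrist');T=c['tool_from_camera'];print(T[:3,3].round(3), (R@T[:3,3]).round(3))"
```

```text
t 3.7 p [ 0.4475 -0.3622  0.2262] q [ 1.22  1.07 -0.77  1.23 -0.05  1.47  0.52] F [-0.4 -0.2 -0.9] gap 0.0425
x [0.082 0.661 0.746] y [ 0.993 -0.116 -0.006] z [ 0.082  0.742 -0.666]
[ 0.074 -0.001 -0.142] [-0.007 -0.056  0.15 ]
```

send_rows(
  plan=[
    [[-0.6,0.4,2.2,0,0,0,0.5],[-0.6,0.4,2.2,0,0,0,0.5],[-0.6,0.4,2.2,0,0,0,0.5],[-0.6,0.4,2.2,0,0,0,0.5],[-0.6,0.4,2.2,0,0,0,0.5],[-0.6,0.4,2.2,0,0,0,0.5],[-0.6,0.4,2.2,0,0,0,0.5],[-0.6,0.4,2.2,0,0,0,0.5],[0,0,0,0,0,0,0.5],[0,0,0,0,0,0,0.5]],
  ],
)

```text
time: 4.75
eef_pos: [0.4932, -0.2639, 0.0798]
tcp_rot: [-1.831, -1.644, -0.817]
force: [0.2, -0.5, 0.2]
finger_gap: 0.0426
gripper_force: 0.0
```

```bash
cat >> h.py <<'E'
def go(p):
    s,R=st(); d=np.array(p)-s["eef_pos"]; print("tool cm",(R.T@d*100).round(2)); return s,R
E
python3 -c "
from h import *;go([.505,-.225,.02])"
```

```text
t 4.75 p [ 0.4932 -0.2639  0.0798] q [ 1.12  1.22 -0.75  1.44 -0.01  1.09  0.52] F [ 0.2 -0.5  0.2] gap 0.0426
x [0.071 0.665 0.743] y [ 0.994 -0.108  0.002] z [ 0.081  0.739 -0.669]
tool cm [-1.77  0.74  6.97]
```

send_rows(
  plan=[
    [[-0.45,0.2,1.75,0,0,0,0.5],[-0.45,0.2,1.75,0,0,0,0.5],[-0.45,0.2,1.75,0,0,0,0.5],[-0.45,0.2,1.75,0,0,0,0.5],[0,0,0,0,0,0,0.5],[0,0,0,0,0,0,0.5]],
  ],
)

```text
time: 5.35
eef_pos: [0.5055, -0.2264, 0.0193]
tcp_rot: [-1.833, -1.642, -0.818]
force: [-0.3, -0.2, 0.6]
finger_gap: 0.043
gripper_force: 0.0
```

Run:
```python
from h import *
go([.516-.055*.141,-.140-.055*.99,.02])
c=optics.capture("scene"); save(cv2.resize(c["image"][60:260,170:400],None,fx=3,fy=3),"pics/a.png")
```

```text
t 5.35 p [ 0.5055 -0.2264  0.0193] q [ 1.07  1.3  -0.74  1.49  0.01  0.96  0.52] F [-0.3 -0.2  0.6] gap 0.043
x [0.073 0.665 0.743] y [ 0.994 -0.11   0.002] z [ 0.083  0.739 -0.669]
tool cm [ 2.2  -0.08  2.34]
```

View pics/a.png

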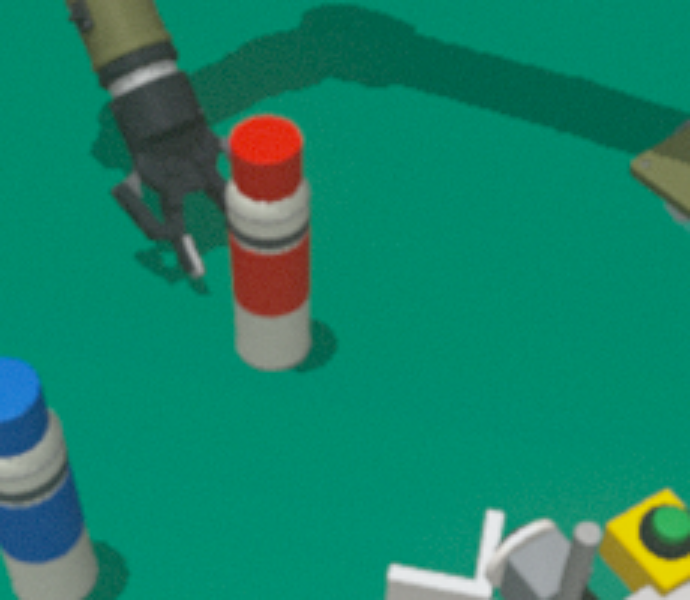

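send_rows(
  plan=[
    [[0.54,0.02,0.59,0,0,0,0.5],[0.54,0.02,0.59,0,0,0,0.5],[0.54,0.02,0.59,0,0,0,0.5],[0.54,0.02,0.59,0,0,0,0.5],[0.54,0.02,0.59,0,0,0,0.5],[0.34,0.01,0.37,0,0,0,0.5],[0.2,0.01,0.22,0,0,0,0.5],[0.2,0.01,0.22,0,0,0,0.5],[0.2,0.01,0.22,0,0,0,0.5],[0.2,0.01,0.22,0,0,0,0.5],[0.27,0.01,0.3,0,0,0,0.5],[0.34,0.01,0.37,0,0,0,0.5],[0.34,0.01,0.37,0,0,0,0.5],[0.34,0.01,0.37,0,0,0,0.5],[0.34,0.01,0.37,0,0,0,0.5],[0.34,0.01,0.37,0,0,0,0.5]],
  ],
)

```text
time: 7.0
eef_pos: [0.5164, -0.1394, 0.0187]
tcp_rot: [-1.831, -1.64, -0.817]
force: [-1.0, -2.0, -0.9]
finger_gap: 0.0424
gripper_force: 0.9
```

```bash
cat >> h.py <<'E'
from scipy.optimize import least_squares
def can(cen,n="top",view=None):
    c=optics.capture(n);P=cloud(c).reshape(-1,3);I=c["image"].reshape(-1,3).astype(int)
    m=(np.hypot(P[:,0]-cen[0],P[:,1]-cen[1])<.07)
    cap=P[m&(P[:,2]>.228)&(P[:,2]<.245)&(I[:,0]>2*I[:,1])]
    q=P[m&(P[:,2]>.06)&(P[:,2]<.165)&(I[:,0]>2*I[:,1])]
    f=least_squares(lambda X:np.hypot(q[:,0]-X[0],q[:,1]-X[1])-.0325,cen,loss="soft_l1",f_scale=.003) if len(q)>30 else None
    print("cap centre",((cap.min(0)+cap.max(0))/2).round(4),np.ptp(cap,0).round(3),"body",None if f is None else f.x.round(4),len(q))
    if view: save(c["image"],view)
E
python3 - <<'E'
from h import *
s,R=go([.5534-.033*.141,.123-.033*.99,.02])
can([.522,-.10])
E
```

```text
t 7.0 p [ 0.5164 -0.1394  0.0187] q [ 0.99  1.28 -0.76  1.65 -0.02  0.76  0.47] F [-1.  -2.  -0.9] gap 0.0424
x [0.073 0.663 0.745] y [ 0.994 -0.11  -0.   ] z [ 0.081  0.74  -0.667]
tool cm [15.58  0.7  17.18]
cap centre [ 0.5198 -0.1099  0.2345] [0.053 0.053 0.012] body [ 0.5207 -0.111 ] 109
```

send_rows(
  plan=[
    [[0.34,0.02,0.37,0,0,0,0.5],[0.34,0.02,0.37,0,0,0,0.5],[0.34,0.02,0.37,0,0,0,0.5],[0.34,0.02,0.37,0,0,0,0.5],[0.34,0.02,0.37,0,0,0,0.5],[0.34,0.02,0.37,0,0,0,0.5],[0.34,0.02,0.37,0,0,0,0.5],[0.34,0.02,0.37,0,0,0,0.5],[0.34,0.02,0.37,0,0,0,0.5],[0.34,0.02,0.37,0,0,0,0.5],[0.34,0.02,0.37,0,0,0,0.5],[0.34,0.02,0.37,0,0,0,0.5],[0.34,0.02,0.37,0,0,0,0.5],[0.34,0.02,0.37,0,0,0,0.5],[0.34,0.02,0.37,0,0,0,0.5],[0.34,0.02,0.37,0,0,0,0.5],[0.34,0.02,0.37,0,0,0,0.5],[0.34,0.02,0.37,0,0,0,0.5],[0.34,0.02,0.37,0,0,0,0.5],[0.34,0.02,0.37,0,0,0,0.5]],
  ],
)

```text
time: 9.05
eef_pos: [0.5315, -0.0401, 0.0201]
tcp_rot: [-1.831, -1.64, -0.818]
force: [0.6, -1.5, -0.7]
finger_gap: 0.0428
gripper_force: 1.0
```

Run:
```python
from h import *
s,R=go([.550,.094,.02])
can([.535,-.01])
```

```text
t 9.05 p [ 0.5315 -0.0401  0.0201] q [ 0.87  1.28 -0.79  1.78 -0.06  0.54  0.4 ] F [ 0.6 -1.5 -0.7] gap 0.0428
x [0.073 0.663 0.745] y [ 0.994 -0.11   0.   ] z [ 0.082  0.74  -0.667]
tool cm [ 9.03  0.37 10.08]
cap centre [ 0.5357 -0.007   0.2371] [0.05  0.053 0.008] body None 0
```

send_rows(
  plan=[
    [[0.34,0.02,0.37,0,0,0,0.5],[0.34,0.02,0.37,0,0,0,0.5],[0.34,0.02,0.37,0,0,0,0.5],[0.34,0.02,0.37,0,0,0,0.5],[0.34,0.02,0.37,0,0,0,0.5],[0.34,0.02,0.37,0,0,0,0.5],[0.34,0.02,0.37,0,0,0,0.5],[0.34,0.02,0.37,0,0,0,0.5],[0.34,0.02,0.37,0,0,0,0.5],[0.34,0.02,0.37,0,0,0,0.5],[0.34,0.02,0.37,0,0,0,0.5],[0.34,0.02,0.37,0,0,0,0.5],[0.34,0.02,0.37,0,0,0,0.5],[0.34,0.02,0.37,0,0,0,0.5],[0.34,0.02,0.37,0,0,0,0.5],[0.34,0.02,0.37,0,0,0,0.5],[0.34,0.02,0.37,0,0,0,0.5],[0.34,0.02,0.37,0,0,0,0.5],[0.34,0.02,0.37,0,0,0,0.5],[0.34,0.02,0.37,0,0,0,0.5]],
  ],
)

```text
time: 11.1
eef_pos: [0.5465, 0.0593, 0.0213]
tcp_rot: [-1.831, -1.64, -0.818]
force: [-0.1, -1.5, -0.9]
finger_gap: 0.0428
gripper_force: 0.9
```

Run:
```python
from h import *
s,R=go([.550,.094,.02])
can([.55,.09],view="pics/b.png")
can([.55,.09],n="scene")
```

```text
t 11.1 p [0.5465 0.0593 0.0213] q [ 0.72  1.28 -0.82  1.87 -0.11  0.35  0.33] F [-0.1 -1.5 -0.9] gap 0.0428
x [0.073 0.663 0.745] y [ 0.994 -0.11  -0.   ] z [ 0.082  0.74  -0.668]
tool cm [ 2.23 -0.03  2.68]
cap centre [0.5511 0.0921 0.2351] [0.052 0.054 0.014] body [0.5509 0.089 ] 51
cap centre [0.5524 0.0954 0.2337] [0.052 0.054 0.011] body [0.5498 0.0903] 464
```

View pics/b.png

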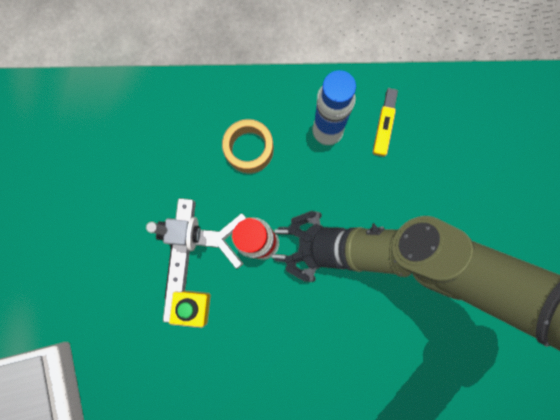

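send_rows(
  plan=[
    [[0.13,0,0.15,0,0,0,0.5],[0.13,0,0.15,0,0,0,0.5],[0.13,0,0.15,0,0,0,0.5],[0.13,0,0.15,0,0,0,0.5],[0.13,0,0.15,0,0,0,0.5],[0.13,0,0.15,0,0,0,0.5],[0.13,0,0.15,0,0,0,0.5],[0.13,0,0.15,0,0,0,0.5],[0.13,0,0.15,0,0,0,0.5],[0.13,0,0.15,0,0,0,0.5],[0.13,0,0.15,0,0,0,0.5],[0.13,0,0.15,0,0,0,0.5],[0.13,0,0.15,0,0,0,0.5]],
  ],
)

```text
time: 12.5
eef_pos: [0.5493, 0.0847, 0.021]
tcp_rot: [-1.831, -1.64, -0.818]
force: [-0.9, -3.8, 2.1]
finger_gap: 0.0431
gripper_force: 1.9
```

send_rows(
  plan=[
    [[0.1,0,0.11,0,0,0,0.5],[0.1,0,0.11,0,0,0,0.5],[0,0,0,0,0,0,0.5]],
  ],
)

```text
time: 12.8
eef_pos: [0.5496, 0.0878, 0.021]
tcp_rot: [-1.831, -1.64, -0.818]
force: [-0.8, -3.0, 1.3]
finger_gap: 0.0427
gripper_force: 1.2
```

Run:
```python
from h import *
s,R=go([.550,.094,.02])
can([.553,.12])
can([.553,.12],n="scene")
```

```text
t 12.8 p [0.5496 0.0878 0.021 ] q [ 0.68  1.29 -0.83  1.89 -0.12  0.3   0.31] F [-0.8 -3.   1.3] gap 0.0427
x [0.073 0.663 0.745] y [ 0.994 -0.11   0.   ] z [ 0.082  0.74  -0.667]
tool cm [ 0.33 -0.03  0.53]
cap centre [0.5529 0.1152 0.2344] [0.053 0.053 0.012] body [0.554  0.1153] 58
cap centre [0.5548 0.1165 0.233 ] [0.052 0.053 0.01 ] body [0.5529 0.1148] 478
```

send_rows(
  plan=[
    [[0.07,0,0.07,0,0,0,0.5],[0.07,0,0.07,0,0,0,0.5],[0.07,0,0.07,0,0,0,0.5],[0.07,0,0.07,0,0,0,0.5]],
  ],
)

```text
time: 13.3
eef_pos: [0.55, 0.0914, 0.021]
tcp_rot: [-1.831, -1.64, -0.818]
force: [-0.3, -3.4, 1.8]
finger_gap: 0.0429
gripper_force: 1.7
```

send_rows(
  plan=[
    [[0.07,0,0.07,0,0,0,0.5],[0.07,0,0.07,0,0,0,0.5]],
  ],
)

```text
time: 13.5
eef_pos: [0.5502, 0.0935, 0.0211]
tcp_rot: [-1.831, -1.64, -0.817]
force: [-0.1, -3.7, 1.8]
finger_gap: 0.0429
gripper_force: 1.5
```

send_rows(
  plan=[
    [[0.07,0,0.07,0,0,0,0.5],[0,0,0,0,0,0,0.5]],
  ],
)

```text
time: 13.7
eef_pos: [0.5502, 0.0946, 0.0212]
tcp_rot: [-1.831, -1.64, -0.817]
force: [-0.8, -2.0, 0.4]
finger_gap: 0.0427
gripper_force: 1.0
```

Run:
```python
from h import *
s,R=st()
can([.553,.12])
can([.553,.12],n="scene")
```

```text
t 13.7 p [0.5502 0.0946 0.0212] q [ 0.67  1.29 -0.83  1.89 -0.13  0.29  0.3 ] F [-0.8 -2.   0.4] gap 0.0427
x [0.073 0.663 0.745] y [ 0.994 -0.109 -0.   ] z [ 0.081  0.74  -0.667]
cap centre [0.5544 0.1216 0.2346] [0.052 0.053 0.013] body [0.5546 0.1222] 66
cap centre [0.5557 0.1234 0.2329] [0.051 0.053 0.009] body [0.5534 0.1216] 478
```

Nearly seated; creep on while watching the force.

send_rows(
  plan=[
    [[0.07,0,0.07,0,0,0,0.5],[0,0,0,0,0,0,0.5]],
  ],
)

```text
time: 14.0
eef_pos: [0.5502, 0.0949, 0.0211]
tcp_rot: [-1.832, -1.64, -0.817]
force: [-0.6, -4.6, 1.2]
finger_gap: 0.0429
gripper_force: 2.1
```

send_rows(
  plan=[
    [[0.07,0,0.07,0,0,0,0.5],[0,0,0,0,0,0,0.5]],
  ],
)

```text
time: 14.2
eef_pos: [0.5503, 0.0952, 0.021]
tcp_rot: [-1.833, -1.64, -0.816]
force: [-2.0, -8.0, 2.8]
finger_gap: 0.0426
gripper_force: 3.7
```

send_rows(
  plan=[
    [[0.04,0,0.04,0,0,0,0.5],[0,0,0,0,0,0,0.5]],
  ],
)

```text
time: 14.4
eef_pos: [0.5503, 0.0953, 0.0209]
tcp_rot: [-1.834, -1.64, -0.816]
force: [-2.1, -10.2, 3.6]
finger_gap: 0.0423
gripper_force: 4.6
```

send_rows(
  plan=[
    [[0,0.1,0,0,0,0,0.5],[0,0.1,0,0,0,0,0.5],[0,0,0,0,0,0,0.5]],
  ],
)

```text
time: 14.7
eef_pos: [0.5506, 0.0957, 0.0209]
tcp_rot: [-1.831, -1.64, -0.813]
force: [-4.2, -9.8, 3.7]
finger_gap: 0.0428
gripper_force: 7.1
```

send_rows(
  plan=[
    [[0,-0.1,0,0,0,0,0.5],[0,-0.1,0,0,0,0,0.5],[0,-0.1,0,0,0,0,0.5],[0,-0.1,0,0,0,0,0.5],[0,0,0,0,0,0,0.5]],
  ],
)

```text
time: 15.2
eef_pos: [0.5491, 0.0966, 0.0211]
tcp_rot: [-1.833, -1.64, -0.818]
force: [-0.7, -4.6, -0.7]
finger_gap: 0.0427
gripper_force: 3.4
```

send_rows(
  plan=[
    [[0,0.1,0,0,0,0,0.5],[0,0.1,0,0,0,0,0.5],[0,0,0,0,0,0,0.5]],
  ],
)

```text
time: 15.5
eef_pos: [0.5493, 0.0967, 0.0209]
tcp_rot: [-1.83, -1.64, -0.815]
force: [-3.0, -4.7, 0.7]
finger_gap: 0.0428
gripper_force: 4.4
```

Run:
```python
from h import *
s,R=st()
can([.553,.12])
can([.553,.12],n="scene")
```

```text
t 15.5 p [0.5493 0.0967 0.0209] q [ 0.66  1.29 -0.83  1.89 -0.13  0.28  0.3 ] F [-3.  -4.7  0.7] gap 0.0428
x [0.074 0.664 0.744] y [ 0.994 -0.108 -0.002] z [ 0.079  0.74  -0.668]
cap centre [0.5528 0.1232 0.2342] [0.052 0.053 0.011] body [0.5535 0.1237] 70
cap centre [0.5539 0.1241 0.2332] [0.052 0.053 0.01 ] body [0.5524 0.1231] 486
```

send_rows(
  plan=[
    [[0.1,0,0.11,0,0,0,0.5],[0,-0.1,0,0,0,0,0.5],[0,-0.1,0,0,0,0,0.5],[0,-0.1,0,0,0,0,0.5],[0,0,0,0,0,0,0.5]],
  ],
)

```text
time: 16.1
eef_pos: [0.549, 0.097, 0.0209]
tcp_rot: [-1.835, -1.64, -0.819]
force: [0.7, -8.8, 1.6]
finger_gap: 0.0426
gripper_force: 5.8
```

send_rows(
  plan=[
    [[0,-0.1,0,0,0,0,0.5],[0,-0.1,0,0,0,0,0.5],[0,0,0,0,0,0,0.5]],
  ],
)

```text
time: 16.4
eef_pos: [0.5488, 0.097, 0.0209]
tcp_rot: [-1.838, -1.64, -0.822]
force: [3.3, -8.2, -0.7]
finger_gap: 0.0429
gripper_force: 5.5
```

send_rows(
  plan=[
    [[0,0.1,0,0,0,0,0.5],[0,0.1,0,0,0,0,0.5],[0,0.1,0,0,0,0,0.5],[0,0.1,0,0,0,0,0.5],[0,0,0,0,0,0,0.5]],
  ],
)

```text
time: 16.9
eef_pos: [0.5491, 0.0971, 0.0208]
tcp_rot: [-1.833, -1.64, -0.815]
force: [-2.1, -10.2, 3.1]
finger_gap: 0.0433
gripper_force: 6.2
```

Run:
```python
from h import *
s,R=st()
can([.553,.12])
can([.553,.12],n="scene")
```

```text
t 16.9 p [0.5491 0.0971 0.0208] q [ 0.66  1.28 -0.83  1.89 -0.13  0.28  0.3 ] F [ -2.1 -10.2   3.1] gap 0.0433
x [0.075 0.665 0.743] y [ 0.994 -0.11  -0.001] z [ 0.081  0.739 -0.669]
cap centre [0.5528 0.1234 0.2345] [0.052 0.053 0.012] body [0.5534 0.1238] 71
cap centre [0.5543 0.1249 0.2327] [0.052 0.054 0.009] body [0.5522 0.1232] 486
```

send_rows(
  plan=[
    [[-0.1,0,-0.11,0,0,0,0.5],[-0.1,0,-0.11,0,0,0,0.5],[-0.2,0,-0.22,0,0,0,0.5],[-0.34,0,-0.37,0,0,0,0.5],[-0.67,0,-0.74,0,0,0,0.5],[-1,0,-1.1,0,0,0,0.5],[-1.3,0,-1.5,0,0,0,0.5],[-1.3,0,-1.5,0,0,0,0.5],[-1.3,0,-1.5,0,0,0,0.5],[-1.3,0,-1.5,0,0,0,0.5],[-1.3,0,-1.5,0,0,0,0.5],[0,0,0,0,0,0,0]],
  ],
)

```text
time: 18.2
eef_pos: [0.5354, -0.0409, 0.0215]
tcp_rot: [-1.84, -1.637, -0.818]
force: [0.6, 0.1, -0.2]
finger_gap: 0.0291
gripper_force: 0.0
```

Run:
```python
from m import *
s,R=go([.50,-.05,.25])
can([.553,.12],view="pics/c.png")
can([.553,.12],n="scene")
c=optics.capture("scene"); save(cv2.resize(c["image"][160:320,230:430],None,fx=4,fy=3.7),"pics/d.png")
```

```text
t 18.2 p [ 0.5354 -0.0409  0.0215] q [ 0.87  1.27 -0.79  1.78 -0.06  0.54  0.39] F [ 0.6  0.1 -0.2] gap 0.0291
x [0.078 0.666 0.742] y [ 0.993 -0.116  0.   ] z [ 0.086  0.737 -0.67 ]
tool cm [ 16.07  -3.41 -16.29]
cap centre [0.553  0.1232 0.235 ] [0.053 0.053 0.012] body [0.5535 0.1237] 66
cap centre [0.5546 0.124  0.2329] [0.052 0.054 0.01 ] body [0.5522 0.1232] 479
```

View pics/c.png

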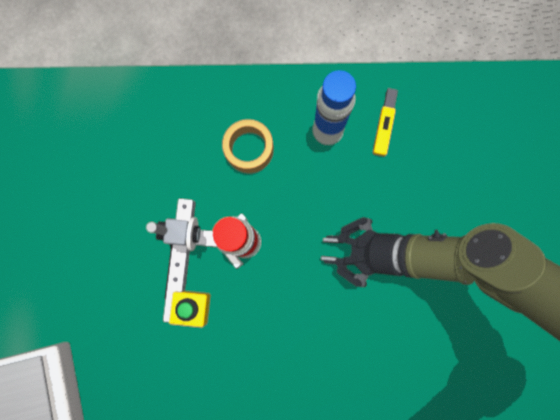

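View pics/d.png

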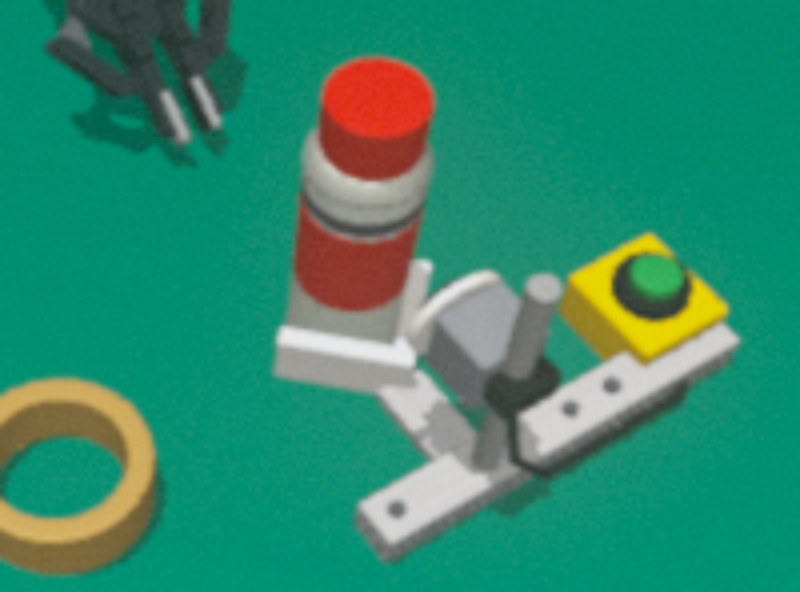

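send_rows(
  plan=[
    [[1.95,-1.4,-2.1,0,0,0,0],[1.95,-1.4,-2.1,0,0,0,0],[1.95,-1.4,-2.1,0,0,0,0],[1.95,-1.4,-2.1,0,0,0,0],[1.95,-1.4,-2.1,0,0,0,0],[1.95,-1.4,-2.1,0,0,0,0],[1.95,-1.4,-2.1,0,0,0,0],[1.95,-1.4,-2.1,0,0,0,0],[0,0,0,0,-0.12,0,0],[0,0,0,0,-0.12,0,0],[0,0,0,0,-0.12,0,0],[0,0,0,0,-0.12,0,0],[0,0,0,0,-0.12,0,0],[0,0,0,0,-0.12,0,0],[0,0,0,0,-0.12,0,0],[0,0,0,0,0,0,0]],
  ],
)

```text
time: 19.95
eef_pos: [0.422, -0.0361, 0.252]
tcp_rot: [2.32, 2.116, 0.003]
force: [0.8, 0.4, 0.2]
finger_gap: 0.0004
gripper_force: 0.0
```

Run:
```python
from m import *
s,R=go([.4187,.232,.2])
```

```text
t 19.95 p [ 0.422  -0.0361  0.252 ] q [ 0.26  0.42 -0.41  2.11  0.27  0.66 -0.42] F [0.8 0.4 0.2] gap 0.0004
x [0.092 0.996 0.001] y [ 0.996 -0.092  0.002] z [ 0.002  0.    -1.   ]
tool cm [26.66 -2.8   5.21]
```

send_rows(
  plan=[
    [[2.96,-0.31,0,0,0,0,0],[2.96,-0.31,0,0,0,0,0],[2.96,-0.31,0,0,0,0,0],[2.96,-0.31,0,0,0,0,0],[2.96,-0.31,0,0,0,0,0],[2.96,-0.31,0,0,0,0,0],[2.96,-0.31,0,0,0,0,0],[2.96,-0.31,0,0,0,0,0],[2.96,-0.31,0,0,0,0,0],[0,0,2,0,0,0,0],[0,0,3,0,0,0,0],[0,0,3,0,0,0,0],[0,0,3,0,0,0,0],[0,0,0,0,0,0,0],[0,0,0,0,0,0,0]],
  ],
)

```text
time: 21.45
eef_pos: [0.4222, 0.2232, 0.1411]
tcp_rot: [-2.339, -2.095, 0.003]
force: [0.3, 0.1, 0.3]
finger_gap: -0.0003
gripper_force: 0.0
```

Run:
```python
from m import *
s,R=go([.4187,.232,.075])
c=optics.capture("wrist");save(c["image"],"pics/e.png")
T=c["tool_from_camera"];Rt=R@T[:3,:3];tt=R@T[:3,3]+s["eef_pos"]
c["R"]=Rt.T;c["t"]=-Rt.T@tt
P=cloud(c).reshape(-1,3);I=c["image"].reshape(-1,3).astype(int)
y=(I[:,0]>1.8*I[:,2])&(I[:,1]>1.5*I[:,2])&(abs(P[:,2]-.045)<.006)&(c["z_map"].ravel()>0)&(np.hypot(P[:,0]-.419,P[:,1]-.232)<.08)
print("yellow top",y.sum(),P[y].min(0),P[y].max(0))
```

```text
t 21.45 p [0.4222 0.2232 0.1411] q [-0.41  0.66 -0.28  2.08  0.4   0.45 -1.1 ] F [0.3 0.1 0.3] gap -0.0003
x [ 0.11   0.994 -0.   ] y [ 0.994 -0.11  -0.002] z [-0.002 -0.    -1.   ]
tool cm [ 0.83 -0.43  6.61]
yellow top 3731 [0.38158127 0.19658009 0.03900867] [0.44969418 0.27025131 0.05096389]
```

View pics/e.png

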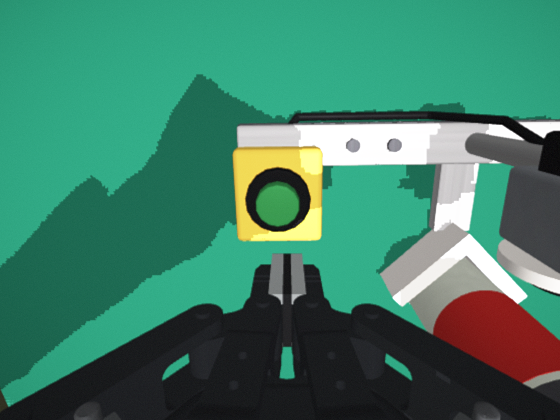

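send_rows(
  plan=[
    [[0.8,-0.45,0,0,0,0,0],[0,0,2,0,0,0,0],[0,0,2,0,0,0,0],[0,0,1.5,0,0,0,0],[0,0,0.8,0,0,0,0],[0,0,0,0,0,0,0],[0,0,0,0,0,0,0]],
  ],
)

```text
time: 22.2
eef_pos: [0.4196, 0.2326, 0.0789]
tcp_rot: [2.34, 2.096, 0.002]
force: [-0.2, -0.6, 0.6]
finger_gap: -0.0002
gripper_force: 0.0
```

send_rows(
  plan=[
    [[0,0,0.3,0,0,0,0],[0,0,0.3,0,0,0,0],[0,0,0.3,0,0,0,0],[0,0,0.2,0,0,0,0],[0,0,0.2,0,0,0,0],[0,0,0.1,0,0,0,0],[0,0,0.1,0,0,0,0],[0,0,0.1,0,0,0,0],[0,0,0,0,0,0,0]],
  ],
)

```text
time: 23.1
eef_pos: [0.4193, 0.232, 0.0621]
tcp_rot: [2.34, 2.096, -0.0]
force: [0.1, -0.9, 4.8]
finger_gap: -0.0001
gripper_force: 2.1
```

send_rows(
  plan=[
    [[0,0,0.1,0,0,0,0],[0,0,0.1,0,0,0,0],[0,0,0,0,0,0,0]],
  ],
)

```text
time: 23.4
eef_pos: [0.4193, 0.232, 0.0609]
tcp_rot: [2.34, 2.096, 0.001]
force: [-2.0, -1.1, 12.3]
finger_gap: -0.0
gripper_force: 6.8
```

send_rows(
  plan=[
    [[0,0,0.1,0,0,0,0],[0,0,0,0,0,0,0]],
  ],
)

```text
time: 23.6
eef_pos: [0.4194, 0.232, 0.0608]
tcp_rot: [2.339, 2.095, 0.002]
force: [-3.5, -0.9, 23.9]
finger_gap: -0.0001
gripper_force: 11.7
```

send_rows(
  plan=[
    [[0,0,-0.3,0,0,0,0],[0,0,-0.5,0,0,0,0],[0,0,-1,0,0,0,0],[0,0,-2,0,0,0,0],[0,0,-3,0,0,0,0],[0,0,-3,0,0,0,0],[0,0,-3,0,0,0,0],[0,0,-3,0,0,0,0],[0,0,-3,0,0,0,0],[0,0,0,0,0,0,0],[0,0,0,0,0,0,0]],
  ],
)

```text
time: 24.7
eef_pos: [0.4193, 0.2319, 0.2476]
tcp_rot: [2.34, 2.095, 0.002]
force: [0.6, 0.9, -1.5]
finger_gap: -0.0001
gripper_force: 0.0
```

Run:
```python
from m import *
s,R=st()
can([.553,.12])
can([.553,.12],n="scene",view="pics/f.png")
```

```text
t 24.7 p [0.4193 0.2319 0.2476] q [-0.34  0.5  -0.4   1.97  0.28  0.73 -1.01] F [ 0.6  0.9 -1.5] gap -0.0001
x [0.11  0.994 0.001] y [ 0.994 -0.11   0.001] z [ 0.001  0.    -1.   ]
cap centre [0.5529 0.123  0.2341] [0.053 0.053 0.012] body [0.5534 0.1237] 69
cap centre [0.5539 0.1248 0.2331] [0.053 0.053 0.01 ] body [0.5523 0.1231] 474
```

View pics/f.png

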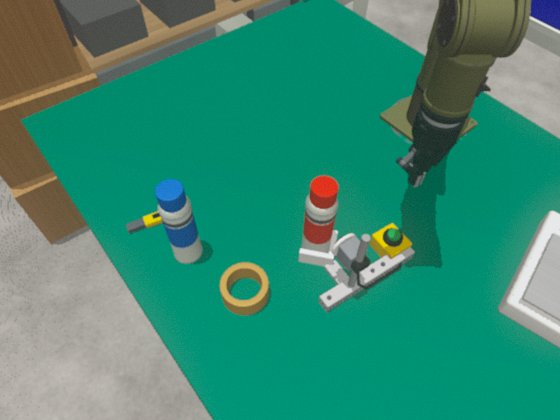

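The picture shows the red can upright in the V at about (320, 215). The button is up at (393, 237), the arm is clear, and the bystanders have not moved.

```bash
python3 -c "
from rig import workorder;print(workorder.sign_off())"
```

```text
the job is handed in; nothing more can be done
None
```

I pushed the red-capped can upright into the V-stop, where its measured position matches the seat to about 1 mm, then pressed the green button fully down and let go; the job was handed in at about 25 s, with the other items where they were, and no verdict came back.

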